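# Fit the sample carousel on its drive hub and hold it down

## Task

On the white carousel drive unit, first turn both black clamp knobs clockwise to their end stops. Then lift the sample carousel out of its stand, put its keyed shaft into the drive unit's hub, turn it until the key slips into the keyway, and push it fully home so that the sprung hub goes right down with it; finish while still holding it there, pushed down. Leave the bottles, the beaker and the jar where they stand.

Things in the scene. Friction and masses are not known exactly. Their poses are not given: they have to be found in the camera images.
- unit_top (a point): centre of the top face of the white drive unit's housing (160 along x, 260 along y, 60 high; fixed). The steel hub stands 38 mm up from here. The hub's one keyway lies anywhere within 0.6 rad either way of this frame's +x axis (the frame does not tell where); it is seen from above; the hub does not turn
- hub_mouth (a point): centre of the hub's round mouth with the hub up at rest, 98 mm above the bench; fixed to the housing, with the housing's axes. The hub is an upright steel ring, outer diameter 46, open bore of diameter 18 with one keyway 7 wide, reaching to radius 13.5, all the way down the bore
- hub (a joint): how far the hub is pressed down (m): 0 up at rest, 0.008 at its lower stop. It starts to sink at 5 N, plus 1 N per mm, so 13 N at the stop; springs back when let go
- knob_left (a joint): angle of the left clamp knob (rad), grows clockwise as seen from above; 1.35 is the tight end stop; stays where it is left. At 0 the bar lies along the housing's x
- knob_right (a joint): the same for the right clamp knob; 1.35 is the tight end stop
- carousel_grip (a point): centre of the carousel's grip bar: grey bar 38 along x, 16 along y, 36 high, on an aluminium disc of diameter 100. z up. Below this point: disc top at 18 mm, disc underside 30, end of a shoulder of diameter 32 at 36, shaft tip 64. A small lug on the disc's rim at +x (to radius 59) stands over the shaft's key. About 0.3 kg
- shaft_tip (a point): lower end of the carousel's steel shaft, same axes. Shaft diameter 16, 28 long below the shoulder, last 4 mm tapered. Key 5 wide, on the +x side to radius 12.5, from 9 mm above the tip up to the shoulder: the shaft enters the hub 9 mm before the key meets the hub's face; fully home, the shoulder lies on that face, 28 mm in
- stand_top (a point): centre of the top face of the grey storage stand, 110 x 110, 50 high, in which the carousel's shaft hangs in a plain hole of diameter 36 with the disc resting on the top; fixed
- wash_bottle_mid (a point): middle (half-way up) of a bystander to be left alone: round white squeeze bottle, diameter 64, 160 tall, at the far side
- amber_bottle_mid (a point): middle (half-way up) of a bystander to be left alone: round brown glass bottle, diameter 72, 170 tall, at the far side
- beaker_mid (a point): middle (half-way up) of a bystander to be left alone: open glass beaker, diameter 68, 80 tall, between the drive unit and the stand, towards the robot
- vial_jar_mid (a point): middle (half-way up) of a bystander to be left alone: small brown jar, diameter 40, 50 tall, between the drive unit and the stand, far side
- knob_left_grip (a point): centre of the grip bar of the left captive clamp knob, on its axis, 97 mm above the bench (37 above the housing), 90 mm to the left (+y) of the hub. Black bar 38 long, 14 wide, 32 high (its top 7 mm above this point) on a disc of diameter 40. x axis: along the bar; z up; the frame turns with the knob
- knob_right_grip (a point): centre of the grip bar of the right captive clamp knob, on its axis, 97 mm above the bench (37 above the housing), 90 mm to the right (-y) of the hub. Black bar 38 long, 14 wide, 32 high (its top 7 mm above this point) on a disc of diameter 40. x axis: along the bar; z up; the frame turns with the knob
There are look-alikes about, which are no part of the job. Of the things shaped like the part that bears carousel_grip, the aluminium one is meant.

How it is judged:
On the way, in this order (a step that is already met when the one before it is completed fails the run):
1. both clamp knobs are turned to their end stops (value of joint each of knob_left, knob_right above 1.25 rad), for 0.1 s.
2. the carousel is lifted out of its stand (z of shaft_tip in the frame of stand_top above 0.005 m), for 0.1 s.
At the end, for the whole second after the job is handed in: both knobs within 0.1 rad of their tight stops; the shaft tip at least 31 mm below the hub's rest mouth (the key in the keyway), centred within 3 mm and upright within 0.06 rad; the hub held down at least 4 mm against its spring; the fingers on the carousel throughout the last second (all of step 1 and z of shaft_tip in the frame of hub_mouth below -0.031 m and horizontal distance between shaft_tip and hub_mouth below 0.003 m and angle between the z axis of shaft_tip and the z axis of hub_mouth, either way round below 0.06 rad and value of joint hub above 0.004 m and contact force between the fingers and carousel above 1 N); the arm keeps its last pose, push and grip.
It fails at once if a bottle, the beaker or the jar is moved more than 30 mm (distance of any of wash_bottle_mid, amber_bottle_mid, beaker_mid, vial_jar_mid from where it was at the start of the episode above 0.03 m).
It also fails if it takes over 67 s, if anything falls off the work surface, if the arm or the gripper's body presses on something with over 40 N, if the wrist force passes 120 N, or if a joint passes its speed limit or range.

## Robot

A 6-joint arm with a two-finger parallel gripper is mounted at the origin on the work surface. World frame = base frame: x ahead of the robot, y to its left, z up, the work surface at z = 0. Lengths are in m, angles in rad, forces in N, time in s.
With the tool pointing down it reaches from about 0.35 to 0.975 m from the base axis. Payload 4.9 kg.
Tool frame: the origin (TCP) lies on the centre line of the jaws, within the pads' length; the fingertips stand 14 mm ahead of it and the grasp point (between the pads) lies 5 mm behind it; y points along the fingers, z is the direction in which the jaws open and shut, and the axes are right-handed (so a half turn about y gives the same grasp; the last joint's range is limited). The gripper opens to 85 mm and grips with 20 to 120 N. Pads are 22 mm wide; open, the fingers measure 114 mm over their backs; the gripper's body (76 mm by 85 mm) begins 54 mm behind the grasp point. The pads swing forward as they close: fully open they stand 13 mm farther back than shut.
Start: joints at [-1.256, 0.053, 1.613, -0, 1.476, -0.119], TCP at [0.263, -0.567, 0.245] pointing down, gripper open.
Joint ranges: [-3.01, 3.01], [-1.01, 2.22], [0.06, 2.58], [-1.02, 4.17], [0.09, 2.62], [-3.14, 3.14]. Speed limits (rad/s): [2.57, 2.57, 3.14, 3.14, 3.14, 3.14].

## Interface

Orientations are given as a rotation vector (axis times angle).
In Python, from station import ctrl gives the robot as it stands.
- The arm moves only by the tool servo_tool, never from a script. Its arguments are lists of equal length, an entry for each row: "delta_pos": the shift along the tool's x, y, z in m, a list of three; "dr": the turn, a rotation vector about the tool's x, y, z in degrees, a list of three; "grip": the opening, from 0 (shut) to 1 (fully open). In form: {"delta_pos": [[x, y, z], ...], "dr": [[rx, ry, rz], ...], "grip": [grip, ...]}. A call has 1 to 5 rows; each row shifts and turns the pose as measured when the row begins, along the tool's axes as they then stand; what a row does not reach is not made up. A row lasts 1/8 s, in which the tool goes at most 62.5 mm and 10.7 degrees, less where a joint would pass 70% of its speed; a pose out of reach is approached as far as the arm can. A call is refused whole if a number of a shift passes 0.0625 or a number of a turn 10.7, either way. A call with a gripper value outside its range is refused whole. The fingers move at their own pace and stop on an object; "grip_force" is the grip in N (left out, the last holds). Time passes only in rows, so rows that do not move let the fingers close. It gives the time, the measured TCP pose, the force and the opening at its end, in the units of the state.
- ctrl.get_obs(): the state, without advancing time (a new reading comes with each control period).
- ctrl.get_image(name): name is "side" or "top" or "wrist"; returns the picture (384x512x3 uint8, red, green, blue); there is no depth.
- ctrl.camera_params(name): a dict with "fovy" (degrees; the focal length in pixels is half the picture's height over the tangent of half this angle, whatever the lens; pixels are square), "cx", "cy" (the principal point, pixels), "eye" and "rotation" of the camera in the world. Camera axes: x right, y down, z forward; pixel columns grow to the right and rows downward; lengths in m; the calibration is good to about 2 mm. A picture is of the moment at which its call begins: read the wrist's pose just before it. camera_params takes no time and is no camera call; for the wrist camera it gives the pose at the moment of the call.
- ctrl.finish_job(): hands the job in, once; it reports no verdict.
Trained networks look in the newest picture that a camera, given by its name, has taken for a name from the list of things; names that differ only in an ending like _2 or _b are one class to them, and where a whole thing is asked for, a point or a joint stands for the part that bears it (a point fixed in the world has none). Each returns a list of dicts, best first, with "score" (0 to 1); they miss things now and then, are a little off and sometimes report something else, mostly with a low value. They report only what shows in the picture. A call takes as long as a camera call. They do not tell look-alikes from the thing itself.
- ctrl.masks_of(camera, label): "pixels" (384x512 bool, what is visible of it) and "extent" ([left, top, right, bottom] in pixels, round what is visible of it).
The state is a dict: "t": time; "q": joint angles; "dq": joint speeds; "effort": joint torques, N m; "tool_pos": TCP position; "tool_rot": TCP orientation; "contact_force": force on the tool from outside, world axes, zero at the start; "wrist_torque": the same for the moment, N m; "opening": finger opening in m.
Only numpy, scipy, OpenCV 4.12 (cv2) and the standard library are available. Lean on these libraries where they do the work, as an engineer would, in place of code of your own. Each camera call takes 0.05 s, during which the arm holds its last target.

## Working session

There is one attempt and no reset: what is moved stays moved. The work goes in short steps, Python scripts to look and compute and a tool call to move; the robot and the scene stay as the last step left them, time stands still between calls to the robot, and variables do not carry over. Pictures are saved under pics/ and viewed, and the job is handed in when it is done.

Besides the shell and the picture viewer there is one more tool, called after "Call:" by a JSON object that holds its "fn" and its "kwargs", one argument or row to a line. servo_tool: Moves the arm, as the interface text tells. Its arguments: {"type":"object","properties":{"delta_pos":{"type":"array","items":{"type":"array","items":{"type":"number"}}},"dr":{"type":"array","items":{"type":"array","items":{"type":"number"}}},"grip":{"type":"array","items":{"type":"number"}},"grip_force":{"type":"number"}},"required":["delta_pos","dr","grip"]}

```bash
ls; mkdir -p pics; python3 - <<'E'
from station import ctrl
import cv2
for n in ["top","side","wrist"]:
    im=ctrl.get_image(n); cv2.imwrite(f"pics/{n}0.png",im[:,:,::-1])
    p=ctrl.camera_params(n); print(n,p)
print(ctrl.get_obs())
E
```

```text
pics
top {'fovy': 51.07066195506481, 'cx': 249.54755474772904, 'cy': 187.86260239275933, 'eye': array([0.49588297, 0.09522804, 1.24056252]), 'rotation': array([-2.19022086,  2.18472498, -0.08187021])}
side {'fovy': 56.878544610998965, 'cx': 259.0839328760416, 'cy': 191.14734290851536, 'eye': array([ 0.51960247, -0.47731359,  0.78206797]), 'rotation': array([-2.45215973,  0.13619672, -0.03960701])}
wrist {'fovy': 58.72522200429272, 'cx': 263.5345734399354, 'cy': 188.8207216517546, 'eye': array([ 0.32711656, -0.53721972,  0.37375255]), 'rotation': array([ 2.44421445, -1.55974357, -0.21911688])}
{'t': 0.15, 'q': array([-1.25600943e+00,  5.32329031e-02,  1.61398143e+00, -6.73082036e-06,
        1.47597195e+00, -1.18985823e-01]), 'dq': array([-0.00018899, -0.00131842, -0.00290361, -0.00236457, -0.00081571,
        0.00058459]), 'effort': array([ 6.91353262e-05, -3.94243169e+01, -3.70722842e+01, -1.20915652e-04,
        4.68194165e-03, -1.24785242e-05]), 'tool_pos': array([ 0.26254973, -0.56667505,  0.24432654]), 'tool_rot': array([-0.43680819,  1.98317443, -1.97995761]), 'contact_force': array([-0.08237807, -1.03839133,  0.39502578]), 'wrist_torque': array([-0.02908808,  0.02503763, -0.01293501]), 'opening': 0.08568373287895617}
```

View pics/top0.png

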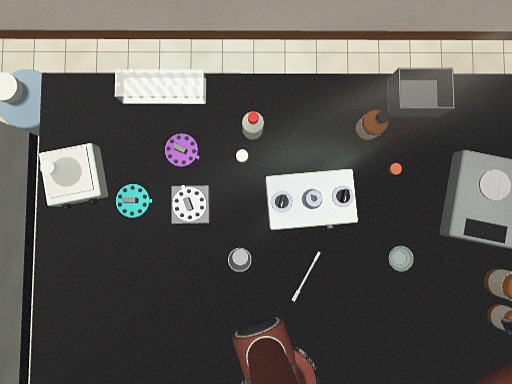

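View pics/side0.png

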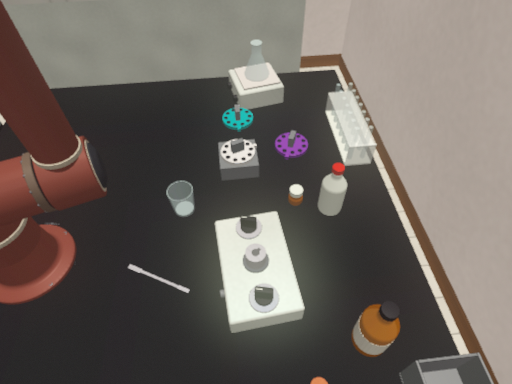

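View pics/wrist0.png

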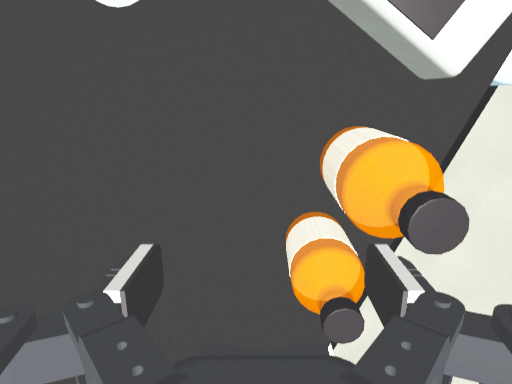

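```bash
cat > h.py <<'E'
import numpy as np, cv2
from scipy.spatial.transform import Rotation as R
from station import ctrl
def K(p): 
    f=192/np.tan(np.radians(p['fovy']/2)); return f
def px2w(p,u,v,z):
    f=K(p); d=R.from_rotvec(p['rotation']).as_matrix()@np.array([(u-p['cx'])/f,(v-p['cy'])/f,1.])
    return p['eye']+d*(z-p['eye'][2])/d[2]
def w2px(p,X):
    c=R.from_rotvec(p['rotation']).as_matrix().T@(np.array(X)-p['eye']); f=K(p)
    return np.array([p['cx']+f*c[0]/c[2],p['cy']+f*c[1]/c[2]])
def cam_M(p): return R.from_rotvec(p['rotation']).as_matrix()
E
python3 - <<'E'
from h import *
im=cv2.imread('pics/top0.png')
cv2.imwrite('pics/crop0.png',cv2.resize(im[130:270,110:370],None,fx=3,fy=3,interpolation=cv2.INTER_CUBIC))
im=cv2.imread('pics/side0.png')
cv2.imwrite('pics/crop1.png',cv2.resize(im[120:340,190:320],None,fx=2.7,fy=2.7,interpolation=cv2.INTER_CUBIC))
p=ctrl.camera_params('top')
zs=dict(hub=.098,knob_left_grip=.1,knob_right_grip=.1,carousel_grip=.065)
for n,z in zs.items():
    for d in ctrl.masks_of('top',n)[:4]:
        ys,xs=np.nonzero(d['pixels']); print(n,round(d['score'],2),d['extent'],xs.mean(),ys.mean(),px2w(p,xs.mean(),ys.mean(),z).round(4))
# housing outline at top z .06 
for u,v in [(266,176),(353,169),(357,223),(271,229)]: print(px2w(p,u,v,.06).round(4))
E
```

```text
hub 0.5 [305.7, 190.1, 320.5, 207.5] 312.7931034482759 197.7783251231527 [ 0.5489 -0.0896  0.098 ]
knob_left_grip 0.48 [274.8, 192.0, 289.0, 208.4] 281.45299145299145 200.52136752136752 [ 5.408e-01 -2.000e-04  1.000e-01]
knob_right_grip 0.51 [337.0, 187.2, 350.2, 204.6] 342.64900662251654 195.2317880794702 [ 0.5563 -0.1743  0.1   ]
carousel_grip 0.78 [169.4, 186.9, 207.0, 221.9] 189.30795454545455 203.59431818181818 [0.5325 0.2663 0.065 ]
carousel_grip 0.71 [116.2, 185.0, 153.6, 218.8] 132.50851305334848 200.07150964812712 [0.5424 0.4323 0.065 ]
carousel_grip 0.68 [243.1, 110.0, 264.3, 136.8] 252.56626506024097 124.49196787148594 [0.7675 0.0819 0.065 ]
carousel_grip 0.64 [168.1, 133.4, 198.0, 163.4] 181.2085201793722 149.0056053811659 [0.6934 0.2923 0.065 ]
[0.6146 0.0419 0.06  ]
[ 0.6361 -0.2155  0.06  ]
[ 0.477  -0.2247  0.06  ]
[0.459  0.0273 0.06  ]
```

View pics/crop0.png

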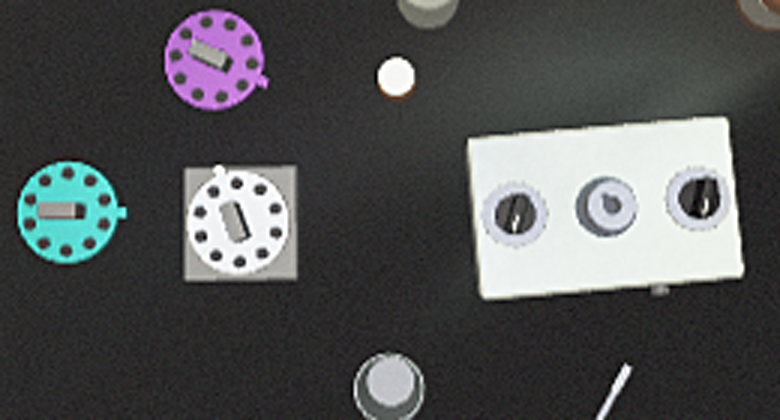

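View pics/crop1.png

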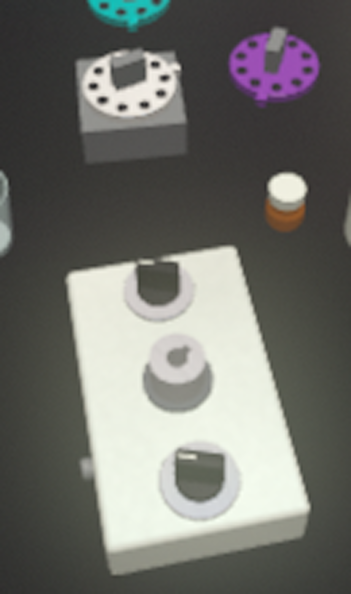

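```bash
cat >> h.py <<'E'
def Rt(a): # tool down, z-axis (opening) at world angle a
    y=np.array([0,0,-1.]); z=np.array([np.cos(a),np.sin(a),0]); return np.stack([np.cross(y,z),y,z],1)
def cur():
    o=ctrl.get_obs(); return o['tool_pos'],R.from_rotvec(o['tool_rot']).as_matrix(),o
def plan(pos,a,vmax=.06,wmax=10.5):
    p,M,o=cur(); a0=np.arctan2(M[1,2],M[0,2])
    da=(a-a0+np.pi/2)%np.pi-np.pi/2   # nearest equivalent
    a=a0+da
    q6=o['q'][5]
    dist=np.linalg.norm(np.array(pos)-p)
    n=max(1,int(np.ceil(max(dist/vmax,abs(np.degrees(da))/wmax))))
    rows=[];rr=[];P=p.copy();A=a0;Mc=M
    for i in range(n):
        Pn=p+(np.array(pos)-p)*(i+1)/n; Mn=Rt(a0+da*(i+1)/n)
        rows.append([round(float(x),4) for x in Mc.T@(Pn-P)]); rr.append([round(float(x),2) for x in R.from_matrix(Mc.T@Mn).as_rotvec(degrees=True)])
        P=Pn;Mc=Mn
    print('pos',p.round(4),'a0',round(a0,4),'da',round(da,3),'q',o['q'].round(3),'t',round(o['t'],2))
    for i in range(0,n,5): print('delta_pos',rows[i:i+5],'dr',rr[i:i+5])
E
python3 - <<'E'
from h import *
p,M,o=cur(); c=ctrl.camera_params('wrist')
print(M.round(3)); print('cam in tool',M.T@(c['eye']-p)); print((M.T@cam_M(c)).round(3))
plan([.556,-.178,.22],np.pi/2+.085)
E
```

```text
[[-0.907 -0.     0.42 ]
 [-0.42   0.    -0.907]
 [-0.    -1.    -0.   ]]
cam in tool [-0.07098407 -0.12942694  0.00021643]
[[-0.001  0.962  0.275]
 [-0.001 -0.275  0.962]
 [ 1.     0.001  0.001]]
pos [ 0.2626 -0.567   0.245 ] a0 -1.137 da -0.349 q [-1.256  0.053  1.613 -0.     1.476 -0.119] t 0.35
delta_pos [[-0.0477, 0.0028, -0.0255], [-0.0467, 0.0028, -0.0273], [-0.0456, 0.0028, -0.0291], [-0.0445, 0.0028, -0.0309], [-0.0432, 0.0028, -0.0326]] dr [[0.03, 2.22, -0.0], [0.0, 2.22, 0.0], [0.0, 2.22, 0.0], [0.0, 2.22, 0.0], [0.0, 2.22, 0.0]]
delta_pos [[-0.0419, 0.0028, -0.0342], [-0.0406, 0.0028, -0.0358], [-0.0392, 0.0028, -0.0374], [-0.0377, 0.0028, -0.0389]] dr [[0.0, 2.22, 0.0], [0.0, 2.22, 0.0], [0.0, 2.22, 0.0], [0.0, 2.22, 0.0]]
```

Call:
{"fn": "servo_tool", "kwargs": {
  "delta_pos": [
    [-0.048, 0.003, -0.026],
    [-0.047, 0.003, -0.027],
    [-0.046, 0.003, -0.029],
    [-0.045, 0.003, -0.031],
    [-0.043, 0.003, -0.033]
  ],
  "dr": [
    [0, 2.2, 0],
    [0, 2.2, 0],
    [0, 2.2, 0],
    [0, 2.2, 0],
    [0, 2.2, 0]
  ],
  "grip": [1, 1, 1, 1, 1]
}}

```text
t: 0.98
tool_pos: [0.4298, -0.3477, 0.2301]
tool_rot: [-0.239, 2.098, -2.102]
contact_force: [1.2, -0.0, 0.5]
opening: 0.0851
```

Call:
{"fn": "servo_tool", "kwargs": {
  "delta_pos": [
    [-0.042, 0.003, -0.034],
    [-0.041, 0.003, -0.036],
    [-0.039, 0.003, -0.037],
    [-0.038, 0.003, -0.039]
  ],
  "dr": [
    [0, 2.2, 0],
    [0, 2.2, 0],
    [0, 2.2, 0],
    [0, 2.2, 0]
  ],
  "grip": [1, 1, 1, 1]
}}

```text
t: 1.48
tool_pos: [0.567, -0.1707, 0.2186]
tool_rot: [-0.071, 2.181, -2.189]
contact_force: [0.8, -0.5, 0.1]
opening: 0.0854
```

```bash
python3 - <<'E'
from h import *
c=ctrl.camera_params('wrist'); im=ctrl.get_image('wrist'); cv2.imwrite('pics/w1.png',im[:,:,::-1])
c=ctrl.camera_params('wrist'); print(c)
for n in ['knob_right_grip','hub']:
  for d in ctrl.masks_of('wrist',n)[:3]: 
    ys,xs=np.nonzero(d['pixels']); print(n,round(d['score'],2),d['extent'],xs.mean(),ys.mean(),px2w(c,xs.mean(),ys.mean(),.1).round(4))
plan([.556,-.178,.22],np.pi/2+.085)
E
```

```text
{'fovy': 58.72522200429272, 'cx': 263.5345734399354, 'cy': 188.8207216517546, 'eye': array([ 0.63977632, -0.16015061,  0.34791229]), 'rotation': array([ 2.14648553, -1.99435442, -0.27295289])}
knob_right_grip 0.65 [250.4, 165.3, 296.5, 224.3] 272.68815513626834 193.77148846960168 [ 0.5675 -0.1724  0.1   ]
knob_right_grip 0.36 [0.0, 288.2, 25.8, 307.8] 8.711538461538462 297.8205128205128 [0.4619 0.0383 0.1   ]
hub 0.75 [129.3, 164.0, 197.0, 230.7] 161.6618919725455 197.92957326171293 [ 0.558  -0.0885  0.1   ]
pos [ 0.567  -0.17    0.2181] a0 -1.4966 da 0.011 q [-4.160e-01 -9.000e-03  1.722e+00 -1.000e-03  1.426e+00  1.081e+00] t 1.62
delta_pos [[0.0115, -0.0019, 0.0072]] dr [[-0.17, -0.62, -0.13]]
```

View pics/w1.png

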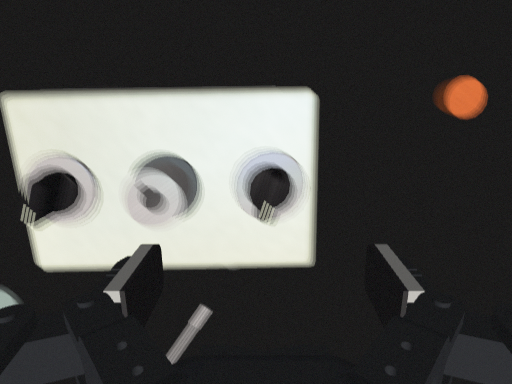

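```bash
cat > look.py <<'E'
from h import *
import sys
name=sys.argv[1]; labs=sys.argv[2:]
c=ctrl.camera_params('wrist'); im=ctrl.get_image('wrist')
cv2.imwrite(f'pics/{name}.png',cv2.resize(im[:,:,::-1],(780,585),interpolation=cv2.INTER_CUBIC))
cv2.imwrite(f'pics/{name}_raw.png',im[:,:,::-1])
np.savez(f'pics/{name}.npz',**c)
for s in labs:
  n,z=s.split(':')
  for d in ctrl.masks_of('wrist',n)[:2]:
    m=d['pixels'].astype(np.uint8); ys,xs=np.nonzero(m)
    P=np.array([px2w(c,u,v,float(z))[:2] for u,v in zip(xs,ys)])
    (rc,rs,ra)=cv2.minAreaRect((P*1000).astype(np.float32))
    print(n,round(d['score'],2),d['extent'],'px',xs.mean().round(1),ys.mean().round(1),'w',P.mean(0).round(4),'rect',np.round(rc,1),np.round(rs,1),round(ra,1))
plan([0.5,0,.3],1.57)
E
python3 look.py w2 knob_right_grip:.104 knob_left_grip:.104 hub:.098
```

```text
knob_right_grip 0.8 [250.6, 167.6, 300.1, 225.7] px 273.8 194.0 w [ 0.5652 -0.1781] rect [ 564.3 -176.1] [36.5 43.1] 57.6
knob_left_grip 0.82 [25.0, 171.6, 86.1, 233.1] px 54.7 198.5 w [ 0.5496 -0.0153] rect [549.6 -12.1] [35.5 56.5] 28.1
hub 0.96 [129.6, 163.7, 198.9, 231.7] px 162.2 197.4 w [ 0.5544 -0.0935] rect [554.7 -92.6] [46.6 56. ] 66.3
pos [ 0.5656 -0.1731  0.2185] a0 -1.5021 da -0.069 q [-0.422 -0.011  1.723 -0.002  1.426  1.08 ] t 1.82
delta_pos [[0.0133, -0.0206, -0.0442], [0.0142, -0.0204, -0.0441], [0.0149, -0.0204, -0.0438], [0.0157, -0.0204, -0.0436]] dr [[-0.2, 1.0, -0.17], [0.0, 1.0, 0.0], [0.0, 1.0, 0.0], [0.0, 1.0, 0.0]]
```

View pics/w2.png

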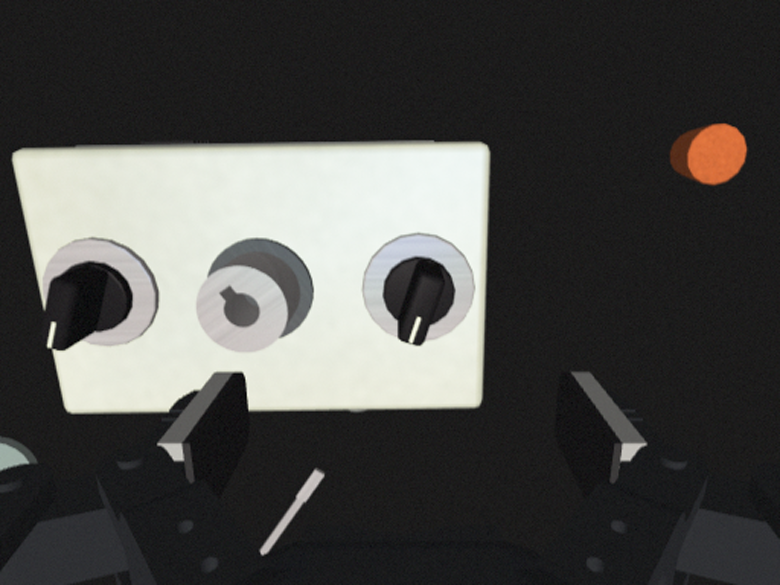

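```bash
python3 - <<'E'
from h import *
im=cv2.imread('pics/w2_raw.png')
a=cv2.resize(im[150:240,235:315],None,fx=6,fy=6,interpolation=cv2.INTER_CUBIC)
b=cv2.resize(im[160:250,20:110],None,fx=5,fy=6,interpolation=cv2.INTER_CUBIC)
g=lambda x:np.clip(255*(x/255.)**.45,0,255).astype(np.uint8)
cv2.imwrite('pics/w2c.png',g(a));
h=cv2.resize(im[160:235,125:205],None,fx=6,fy=6,interpolation=cv2.INTER_CUBIC); cv2.imwrite('pics/w2h.png',h)
c=dict(np.load('pics/w2.npz'))
print(px2w(c,242/780*512,308.5/585*384,.098), px2w(c,241/780*512,310/585*384,.098))
E
```

```text
[ 0.55026093 -0.09099477  0.098     ] [ 0.54942539 -0.09048569  0.098     ]
```

View pics/w2c.png

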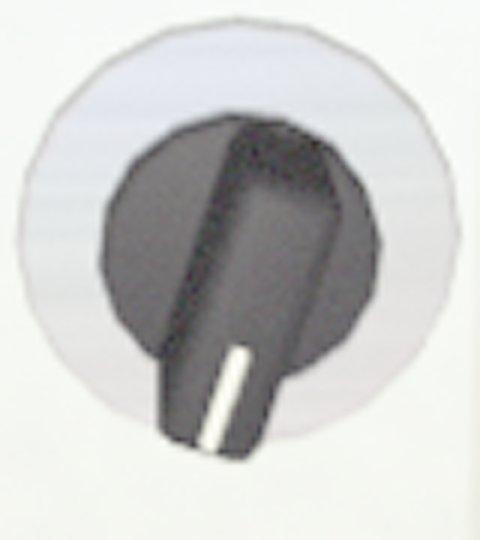

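View pics/w2h.png

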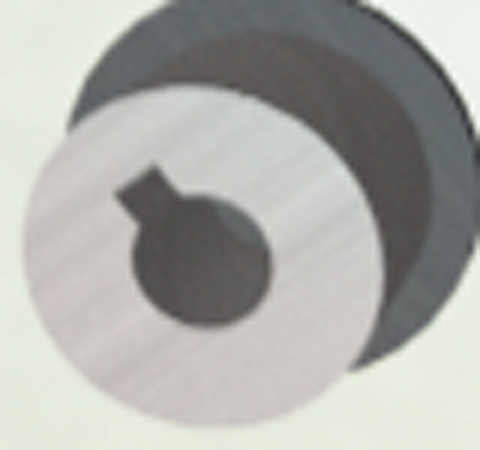

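```bash
python3 - <<'E'
from h import *
c=dict(np.load('pics/w2.npz'))
def r(u,v): return px2w(c,235+u/6,150+v/6,.104)[:2]
A=r(252,318);m=r(208,450)-r(240,350); e1=r(290,198);e2=r(210,443)
print('knobR',A,'ang',np.arctan2(-m[1],-m[0]),'ends',(e1+e2)/2,np.linalg.norm(e1-e2),np.arctan2(*(e1-e2)[::-1]))
h=lambda u,v: px2w(c,125+u/6,160+v/6,.098)[:2]
C=h(204,258); k=h(137,180)
print('hub',C,h(203,262),'key',k-C,np.linalg.norm(k-C),np.arctan2(*(k-C)[::-1]))
E
```

```text
knobR [ 0.55850578 -0.18113855] ang -0.2107772314002444 ends [ 0.55787886 -0.18085533] 0.0336911986212375 -0.21641920465311015
hub [ 0.5498662  -0.09110538] [ 0.54931591 -0.09097345] key [0.0097997  0.00837246] 0.012889232464988359 0.7070190664144592
```

```bash
python3 - <<'E'
from h import *
plan([.5577,-.1807,.14],-1.786)
E
```

```text
pos [ 0.5656 -0.1731  0.2185] a0 -1.5021 da -0.284 q [-0.422 -0.011  1.723 -0.002  1.426  1.08 ] t 1.82
delta_pos [[0.0043, 0.0393, 0.0034], [0.0037, 0.0393, 0.0041]] dr [[-0.19, 8.13, -0.18], [0.0, 8.13, 0.0]]
```

Call:
{"fn": "servo_tool", "kwargs": {
  "delta_pos": [
    [0.0045, 0.0393, 0.0034],
    [0.0037, 0.0393, 0.0041],
    [0, 0, 0]
  ],
  "dr": [
    [0, 8.1, 0],
    [0, 8.1, 0],
    [0, 0, 0]
  ],
  "grip": [1, 1, 1]
}}

```text
t: 2.2
tool_pos: [0.5566, -0.1852, 0.1403]
tool_rot: [-0.248, -2.099, 2.109]
contact_force: [-0.4, 0.1, 0.2]
opening: 0.0853
```

```bash
python3 - <<'E'
from h import *
plan([.5577,-.1807,.092],-1.786)
E
```

```text
pos [ 0.5566 -0.1852  0.1403] a0 -1.7981 da 0.012 q [-0.447  0.045  1.802 -0.002  1.287  1.351] t 2.2
delta_pos [[0.0003, 0.0482, -0.0048]] dr [[-0.21, -0.69, -0.43]]
```

Call:
{"fn": "servo_tool", "kwargs": {
  "delta_pos": [
    [0, 0.024, -0.004],
    [0, 0.022, 0],
    [0, 0, 0]
  ],
  "dr": [
    [-0.2, -0.7, -0.4],
    [0, 0, 0],
    [0, 0, 0]
  ],
  "grip": [1, 1, 1],
  "grip_force": 40
}}

```text
t: 2.58
tool_pos: [0.5596, -0.1832, 0.0959]
tool_rot: [-0.23, -2.111, 2.114]
contact_force: [-0.1, 0.2, -0.1]
opening: 0.0852
```

```bash
python3 - <<'E'
from h import *
plan([.5577,-.1807,.092],-1.786)
im=ctrl.get_image('wrist');cv2.imwrite('pics/w3.png',im[:,:,::-1])
E
```

```text
pos [ 0.5596 -0.1832  0.0959] a0 -1.7818 da -0.004 q [-4.430e-01  1.020e-01  1.822e+00  1.000e-03  1.212e+00  1.339e+00] t 2.58
delta_pos [[0.0024, 0.0039, -0.002]] dr [[-0.05, 0.24, -0.34]]
```

View pics/w3.png

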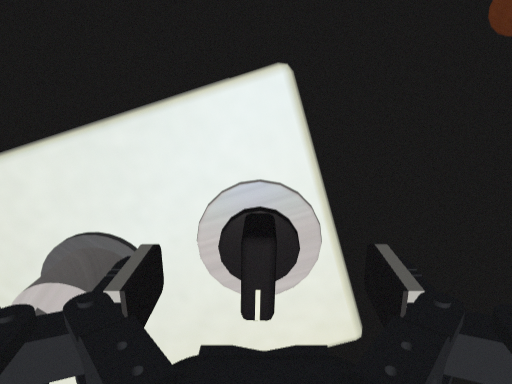

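Call:
{"fn": "servo_tool", "kwargs": {
  "delta_pos": [
    [0.002, 0.002, -0.002],
    [0, 0.002, 0],
    [0, 0, 0],
    [0, 0, 0],
    [0, 0, 0]
  ],
  "dr": [
    [0, 0, 0],
    [0, 0, 0],
    [0, 0, 0],
    [0, 0, 0],
    [0, 0, 0]
  ],
  "grip": [0, 0, 0, 0, 0],
  "grip_force": 40
}}

```text
t: 3.25
tool_pos: [0.561, -0.1812, 0.0967]
tool_rot: [-0.237, -2.114, 2.12]
contact_force: [-0.1, -0.1, -1.4]
opening: 0.0131
```

Call:
{"fn": "servo_tool", "kwargs": {
  "delta_pos": [
    [0.002, 0, 0],
    [0, 0, 0],
    [0, 0, 0],
    [0, 0, 0],
    [0, 0, 0]
  ],
  "dr": [
    [0, 10, 0],
    [0, 10, 0],
    [0, 10, 0],
    [0, 10, 0],
    [0, 10, 0]
  ],
  "grip": [0, 0, 0, 0, 0]
}}

```text
t: 3.88
tool_pos: [0.5586, -0.1843, 0.0967]
tool_rot: [-0.972, -1.541, 1.55]
contact_force: [-1.6, 0.5, 1.0]
opening: 0.0127
```

```bash
python3 - <<'E'
from h import *
plan([.5577,-.1807,.097],-2.836); print(cur()[2]['wrist_torque'])
E
```

```text
pos [ 0.5586 -0.1843  0.0967] a0 -2.6793 da -0.157 q [-0.442  0.094  1.829 -0.007  1.202  2.24 ] t 3.88
delta_pos [[0.0036, -0.0003, -0.0008]] dr [[0.36, 8.98, -0.94]]
[-0.08468704  0.56698689  0.12359102]
```

Call:
{"fn": "servo_tool", "kwargs": {
  "delta_pos": [
    [0.003, 0, 0],
    [0, 0, 0],
    [0, 0, 0],
    [0, 0, 0]
  ],
  "dr": [
    [0, 8, 0],
    [0, 4, 0],
    [0, 3, 0],
    [0, 0, 0]
  ],
  "grip": [0, 0, 0, 0]
}}

```text
t: 4.38
tool_pos: [0.558, -0.1848, 0.097]
tool_rot: [-1.131, -1.356, 1.373]
contact_force: [0.2, -0.3, -0.3]
opening: 0.0134
```

```bash
python3 - <<'E'
from h import *
plan([.5577,-.1807,.097],-2.836); print(cur()[2]['wrist_torque'])
im=ctrl.get_image('wrist');cv2.imwrite('pics/w4.png',im[:,:,::-1])
E
```

```text
pos [ 0.558  -0.1848  0.097 ] a0 -2.9354 da 0.099 q [-0.44   0.09   1.833 -0.016  1.197  2.502] t 4.38
delta_pos [[0.0041, -0.0001, -0.0006]] dr [[0.41, -5.7, -1.47]]
[0.17471238 0.06727692 2.05067404]
```

View pics/w4.png

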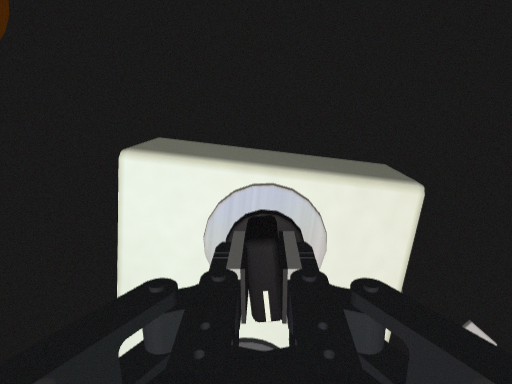

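Call:
{"fn": "servo_tool", "kwargs": {
  "delta_pos": [
    [0, 0, 0],
    [0, 0, 0],
    [0, -0.01, 0],
    [0, -0.05, 0],
    [0, -0.05, 0]
  ],
  "dr": [
    [0, 0, 0],
    [0, 0, 0],
    [0, 0, 0],
    [0, 0, 0],
    [0, 0, 0]
  ],
  "grip": [1, 1, 1, 1, 1]
}}

```text
t: 5.05
tool_pos: [0.5536, -0.1818, 0.2052]
tool_rot: [-1.125, -1.347, 1.365]
contact_force: [0.5, -0.2, 0.1]
opening: 0.0856
```

```bash
python3 - <<'E'
from h import *
plan([.535,0,.2],-1.7)
E
```

```text
pos [ 0.5536 -0.1818  0.2052] a0 -2.9449 da 1.245 q [-0.439 -0.026  1.76  -0.014  1.396  2.508] t 5.05
delta_pos [[0.026, 0.0003, -0.0025], [0.0251, 0.0007, -0.007], [0.0235, 0.0007, -0.0114], [0.0211, 0.0007, -0.0153], [0.0181, 0.0007, -0.0188]] dr [[-0.01, -10.19, -1.03], [0.0, -10.19, 0.0], [0.0, -10.19, 0.0], [0.0, -10.19, 0.0], [0.0, -10.19, 0.0]]
delta_pos [[0.0145, 0.0007, -0.0217], [0.0104, 0.0007, -0.024]] dr [[0.0, -10.19, 0.0], [0.0, -10.19, 0.0]]
```

Call:
{"fn": "servo_tool", "kwargs": {
  "delta_pos": [
    [0.026, 0, -0.0025],
    [0.025, 0.001, -0.007],
    [0.0235, 0.001, -0.0115],
    [0.021, 0.001, -0.0155],
    [0.018, 0.001, -0.019]
  ],
  "dr": [
    [0, -10.2, -1],
    [0, -10.2, 0],
    [0, -10.2, 0],
    [0, -10.2, 0],
    [0, -10.2, 0]
  ],
  "grip": [1, 1, 1, 1, 1]
}}

```text
t: 5.68
tool_pos: [0.5437, -0.0524, 0.213]
tool_rot: [-0.485, -1.969, 1.972]
contact_force: [-0.5, -0.2, 0.1]
opening: 0.0852
```

Call:
{"fn": "servo_tool", "kwargs": {
  "delta_pos": [
    [0.0145, 0.001, -0.022],
    [0.01, 0.001, -0.024],
    [0, 0, 0]
  ],
  "dr": [
    [0, -10.2, 0],
    [0, -10.2, 0],
    [0, 0, 0]
  ],
  "grip": [1, 1, 1]
}}

```text
t: 6.05
tool_pos: [0.5378, 0.0021, 0.2134]
tool_rot: [-0.131, -2.176, 2.188]
contact_force: [0.9, -0.5, -0.1]
opening: 0.0854
```

```bash
python3 look.py w5 knob_right_grip:.104 knob_left_grip:.104; python3 - <<'E'
from h import *
c=dict(np.load('pics/w5.npz'));u,v=w2px(c,[.5422,-.0014,.104]);print(u,v)
im=cv2.imread('pics/w5_raw.png'); u=int(u)-50;v=int(v)-45;print('origin',u,v)
cv2.imwrite('pics/w5c.png',np.clip(255*(cv2.resize(im[max(v,0):v+90,max(u,0):u+100],None,fx=6,fy=6,interpolation=cv2.INTER_CUBIC)/255.)**.45,0,255).astype(np.uint8))
E
```

```text
knob_right_grip 0.77 [463.6, 114.9, 511.8, 161.9] px 487.4 138.2 w [ 0.5641 -0.1588] rect [ 563.9 -157.8] [35.6 34.9] 4.9
knob_left_grip 0.92 [241.6, 159.0, 290.4, 217.4] px 265.6 182.0 w [ 0.5479 -0.0007] rect [547.3   1.1] [35.1 41.8] 45.9
knob_left_grip 0.45 [346.4, 129.6, 419.0, 195.8] px 382.3 162.1 w [ 0.5543 -0.0851] rect [554.9 -85.5] [54.  45.2] 44.7
pos [5.381e-01 4.000e-04 2.133e-01] a0 -1.6716 da 0.1 q [-0.136 -0.149  1.861 -0.004  1.406  1.536] t 6.2
delta_pos [[0.018, -0.0438, 0.0023], [0.019, -0.0434, 0.0011]] dr [[-0.29, -2.86, -1.3], [0.0, -2.87, 0.0]]
267.36350179020917 189.58442535208255
origin 217 144
```

View pics/w5.png

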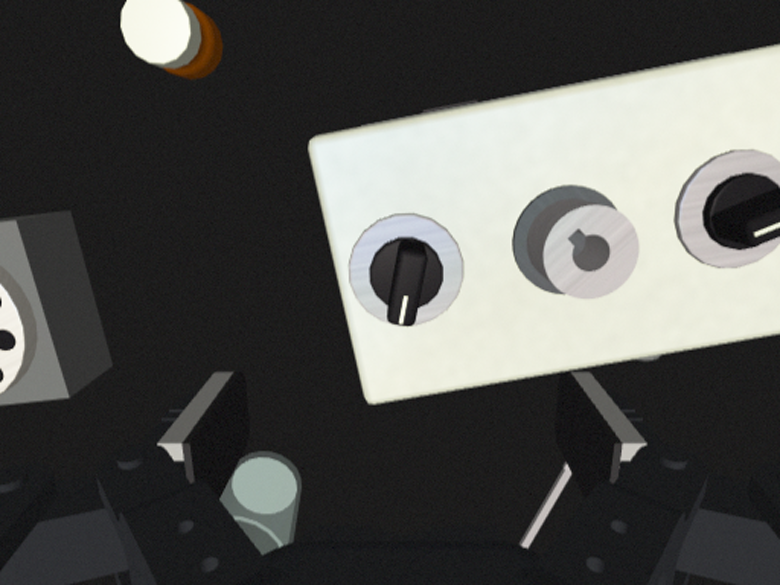

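View pics/w5c.png

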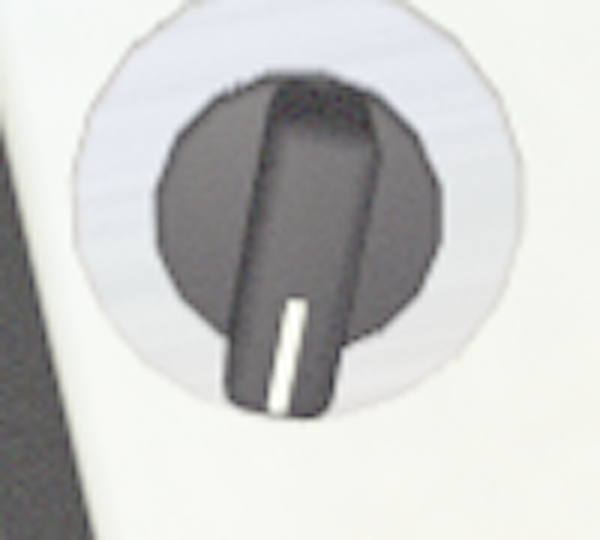

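```bash
python3 - <<'E'
from h import *
c=dict(np.load('pics/w5.npz'))
r=lambda u,v:px2w(c,217+u/6,144+v/6,.104)[:2]
e1,e2=r(322,138),r(280,413); print((e1+e2)/2,np.linalg.norm(e1-e2),np.arctan2(*(e1-e2)[::-1]))
m=r(296,300)-r(280,410);print(np.arctan2(m[1],m[0]))
im=cv2.imread('pics/w5_raw.png')
cv2.imwrite('pics/w5h.png',cv2.resize(im[120:205,330:430],None,fx=6,fy=6,interpolation=cv2.INTER_CUBIC))
e=px2w(c,590*512/780,251*384/585,.098);print('hub',e)
E
```

```text
[ 0.54166877 -0.00116105] 0.03490444005697809 -0.24085258816114957
-0.23412928165446736
hub [ 0.55075543 -0.0907114   0.098     ]
```

View pics/w5h.png

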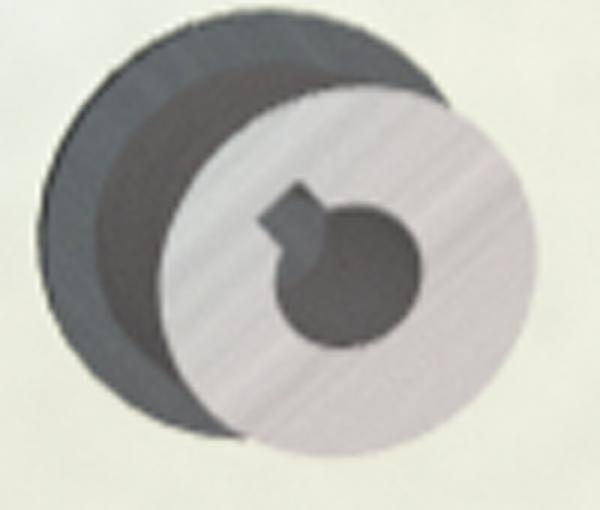

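```bash
python3 - <<'E'
from h import *
c=dict(np.load('pics/w5.npz'))
r=lambda u,v:px2w(c,330+u/6,120+v/6,.098)[:2]
C=r(349,274);k=r(280,200)-C;print(C,r(347,271),np.linalg.norm(k),np.arctan2(k[1],k[0]))
plan([.5417,-.0012,.135],-1.808)
E
```

```text
[ 0.55001253 -0.09135546] [ 0.55041083 -0.09111327] 0.012971486919760923 0.694148659557272
pos [5.381e-01 4.000e-04 2.133e-01] a0 -1.6716 da -0.136 q [-0.136 -0.149  1.861 -0.004  1.406  1.536] t 6.2
delta_pos [[-0.001, 0.0392, 0.0004], [-0.0019, 0.0391, 0.0005]] dr [[-0.22, 3.91, -1.32], [0.0, 3.91, 0.0]]
```

Call:
{"fn": "servo_tool", "kwargs": {
  "delta_pos": [
    [-0.001, 0.039, 0],
    [-0.002, 0.039, 0],
    [0, 0.02, 0],
    [0, 0.02, 0],
    [0, 0, 0]
  ],
  "dr": [
    [-0.2, 4, -1.3],
    [0, 4, 0],
    [0, 0, 0],
    [0, 0, 0],
    [0, 0, 0]
  ],
  "grip": [1, 1, 1, 1, 1]
}}

```text
t: 6.82
tool_pos: [0.5443, -0.0061, 0.0942]
tool_rot: [-0.277, -2.083, 2.086]
contact_force: [-0.4, -0.3, -0.4]
opening: 0.0853
```

```bash
python3 - <<'E'
from h import *
plan([.5417,-.0012,.094],-1.808)
E
```

```text
pos [ 0.5443 -0.0061  0.0942] a0 -1.831 da 0.023 q [-1.470e-01  3.000e-03  1.928e+00 -1.000e-03  1.207e+00  1.684e+00] t 6.83
delta_pos [[0.0038, 0.0002, -0.004]] dr [[-0.05, -1.32, -0.22]]
```

Call:
{"fn": "servo_tool", "kwargs": {
  "delta_pos": [
    [0.004, 0, -0.004],
    [0, 0, 0],
    [0, 0, 0],
    [0, 0, 0],
    [0, 0, 0]
  ],
  "dr": [
    [0, -1, 0],
    [0, 0, 0],
    [0, 0, 0],
    [0, 0, 0],
    [0, 0, 0]
  ],
  "grip": [0, 0, 0, 0, 0]
}}

```text
t: 7.45
tool_pos: [0.5438, -0.0017, 0.0983]
tool_rot: [-0.268, -2.095, 2.097]
contact_force: [0.6, -1.0, -2.6]
opening: 0.013
```

Call:
{"fn": "servo_tool", "kwargs": {
  "delta_pos": [
    [0, 0, 0],
    [0, 0, 0],
    [0, 0, 0],
    [0, 0, 0],
    [0, 0, 0]
  ],
  "dr": [
    [0, 10, 0],
    [0, 10, 0],
    [0, 10, 0],
    [0, 10, 0],
    [0, 10, 0]
  ],
  "grip": [0, 0, 0, 0, 0]
}}

```text
t: 8.07
tool_pos: [0.542, -0.0037, 0.0983]
tool_rot: [-0.984, -1.515, 1.523]
contact_force: [-2.0, 0.2, 1.7]
opening: 0.0131
```

```bash
python3 - <<'E'
from h import *
plan([.5417,-.0012,.094],-2.836); print(cur()[2]['wrist_torque'])
E
```

```text
pos [ 0.542  -0.0037  0.0983] a0 -2.7136 da -0.122 q [-0.141 -0.008  1.932 -0.008  1.212  2.576] t 8.07
delta_pos [[0.0025, 0.0042, -0.0007]] dr [[0.07, 7.01, -0.52]]
[-0.11542241  0.39268237  0.09357154]
```

Call:
{"fn": "servo_tool", "kwargs": {
  "delta_pos": [
    [0.002, 0, 0],
    [0, 0, 0],
    [0, 0, 0],
    [0, 0, 0]
  ],
  "dr": [
    [0, 8, 0],
    [0, 4, 0],
    [0, 2, 0],
    [0, 0, 0]
  ],
  "grip": [0, 0, 0, 0]
}}

```text
t: 8.57
tool_pos: [0.5414, -0.0033, 0.0984]
tool_rot: [-1.127, -1.344, 1.358]
contact_force: [1.3, -0.3, -0.7]
opening: 0.0132
```

```bash
python3 - <<'E'
from h import *
plan([.5417,-.0012,.094],-2.836); print(cur()[2]['wrist_torque'])
E
```

```text
pos [ 0.5414 -0.0033  0.0984] a0 -2.951 da 0.115 q [-0.137 -0.01   1.933 -0.015  1.211  2.82 ] t 8.57
delta_pos [[0.0021, 0.0044, -0.0007]] dr [[0.06, -6.59, -0.89]]
[0.10722638 0.02645241 2.25695577]
```

Call:
{"fn": "servo_tool", "kwargs": {
  "delta_pos": [
    [0, 0, 0],
    [0, 0, 0],
    [0, -0.01, 0],
    [0, -0.05, 0],
    [0, -0.06, 0]
  ],
  "dr": [
    [0, 0, 0],
    [0, 0, 0],
    [0, 0, 0],
    [0, 0, 0],
    [0, 0, 0]
  ],
  "grip": [1, 1, 1, 1, 1]
}}

```text
t: 9.2
tool_pos: [0.5375, -0.0015, 0.2162]
tool_rot: [-1.12, -1.329, 1.351]
contact_force: [0.3, 0.1, 1.0]
opening: 0.0857
```

```bash
python3 - <<'E'
from h import *
plan([.52,.26,.23],-1.35)
E
```

```text
pos [ 0.5375 -0.0015  0.2162] a0 -2.9622 da -1.529 q [-0.136 -0.133  1.842 -0.011  1.438  2.828] t 9.2
delta_pos [[0.0289, -0.0018, -0.0033], [0.0291, -0.0015, 0.0017], [0.0284, -0.0015, 0.0066], [0.0269, -0.0015, 0.0113], [0.0246, -0.0015, 0.0156]] dr [[-0.46, 9.74, -0.55], [0.0, 9.74, 0.0], [0.0, 9.74, 0.0], [0.0, 9.74, 0.0], [0.0, 9.74, 0.0]]
delta_pos [[0.0216, -0.0015, 0.0196], [0.0179, -0.0015, 0.0229], [0.0138, -0.0015, 0.0256], [0.0093, -0.0015, 0.0276]] dr [[0.0, 9.74, 0.0], [0.0, 9.74, 0.0], [0.0, 9.74, 0.0], [0.0, 9.74, 0.0]]
```

```bash
sed -i 's/def plan(pos,a,vmax=.06,wmax=10.5):/def plan(pos,a,vmax=.06,wmax=10.5,wrap=True):/; s/    da=(a-a0+np.pi\/2)%np.pi-np.pi\/2 .*/    da=(a-a0+np.pi\/2)%np.pi-np.pi\/2 if wrap else a-a0/' h.py; python3 - <<'E'
from h import *
plan([.52,.26,.23],-1.35,wrap=False)
E
```

```text
pos [ 0.5375 -0.0015  0.2162] a0 -2.9622 da 1.612 q [-0.136 -0.133  1.842 -0.011  1.438  2.828] t 9.2
delta_pos [[0.0289, -0.0018, -0.0033], [0.0279, -0.0015, -0.0084], [0.026, -0.0015, -0.0132], [0.0232, -0.0015, -0.0176], [0.0197, -0.0015, -0.0215]] dr [[-0.55, -10.26, -0.46], [0.0, -10.26, 0.0], [0.0, -10.26, 0.0], [0.0, -10.26, 0.0], [0.0, -10.26, 0.0]]
delta_pos [[0.0155, -0.0015, -0.0246], [0.0109, -0.0015, -0.027], [0.0059, -0.0015, -0.0285], [0.0007, -0.0015, -0.0291]] dr [[0.0, -10.26, 0.0], [0.0, -10.26, 0.0], [0.0, -10.26, 0.0], [0.0, -10.26, 0.0]]
```

Call:
{"fn": "servo_tool", "kwargs": {
  "delta_pos": [
    [0.029, -0.002, -0.003],
    [0.028, -0.0015, -0.0084],
    [0.026, -0.0015, -0.0132],
    [0.023, -0.0015, -0.0176],
    [0.02, -0.0015, -0.0215]
  ],
  "dr": [
    [-0.5, -10.3, -0.5],
    [0, -10.3, 0],
    [0, -10.3, 0],
    [0, -10.3, 0],
    [0, -10.3, 0]
  ],
  "grip": [1, 1, 1, 1, 1]
}}

```text
t: 9.82
tool_pos: [0.5306, 0.1459, 0.238]
tool_rot: [-0.493, -1.971, 1.958]
contact_force: [-0.6, 0.0, 0.2]
opening: 0.0858
```

Call:
{"fn": "servo_tool", "kwargs": {
  "delta_pos": [
    [0.0155, -0.0015, -0.0246],
    [0.011, -0.0015, -0.027],
    [0.006, -0.0015, -0.0285],
    [0.001, -0.0015, -0.029],
    [0, 0, 0]
  ],
  "dr": [
    [0, -10.3, 0],
    [0, -10.3, 0],
    [0, -10.3, 0],
    [0, -10.3, 0],
    [0, 0, 0]
  ],
  "grip": [1, 1, 1, 1, 1]
}}

```text
t: 10.45
tool_pos: [0.5185, 0.2671, 0.2497]
tool_rot: [-0.25, 2.071, -2.067]
contact_force: [-0.8, 0.5, 0.1]
opening: 0.0851
```

```bash
python3 look.py w6 carousel_grip:.062; python3 - <<'E'
from h import *
im=ctrl.get_image('top'); cv2.imwrite('pics/top1.png',cv2.resize(im[130:250,150:380],None,fx=3.3,fy=3.3,interpolation=cv2.INTER_CUBIC)[:,:,::-1])
E
```

```text
carousel_grip 0.67 [38.5, 38.1, 159.7, 150.4] px 95.0 94.6 w [0.5486 0.4319] rect [547.7 432. ] [95.4 97.1] 35.8
carousel_grip 0.63 [235.3, 0.9, 335.8, 33.4] px 284.9 11.7 w [0.6594 0.2861] rect [657.4 285. ] [22.6 84. ] 15.3
pos [0.5188 0.2655 0.2494] a0 -1.308 da -0.264 q [ 0.347 -0.065  1.723 -0.004  1.458  1.656] t 10.55
delta_pos [[0.0172, -0.0105, 0.0503], [0.0147, -0.0101, 0.0512], [0.012, -0.0101, 0.0519], [0.0093, -0.0101, 0.0524], [0.0065, -0.0101, 0.0528]] dr [[-0.08, 3.02, -1.43], [0.0, 3.02, 0.0], [0.0, 3.02, 0.0], [0.0, 3.02, 0.0], [0.0, 3.02, 0.0]]
```

View pics/w6.png

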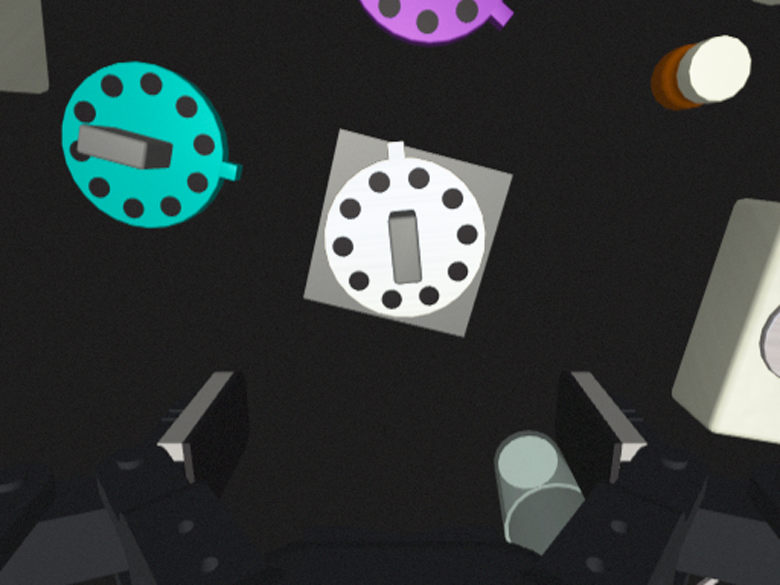

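View pics/top1.png

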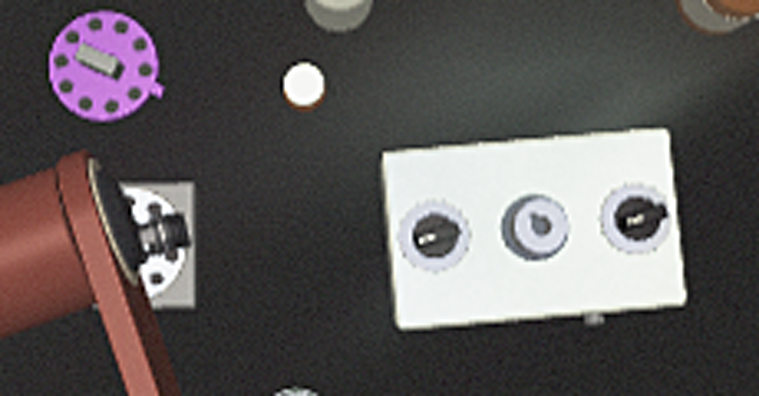

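```bash
python3 - <<'E'
from h import *
c=dict(np.load('pics/w6.npz')); im=cv2.imread('pics/w6_raw.png')
m=(im.min(2)>190).astype(np.uint8)
n,l,s,ce=cv2.connectedComponentsWithStats(m); i=l[int(200*384/585),int(420*512/780)]
print(s[i])
ct,_=cv2.findContours((l==i).astype(np.uint8),cv2.RETR_EXTERNAL,cv2.CHAIN_APPROX_NONE); ct=max(ct,key=cv2.contourArea)
P=np.array([px2w(c,u,v,.062)[:2] for u,v in ct[:,0]])
# robust circle r=.05
from scipy.optimize import least_squares
s=least_squares(lambda x:np.linalg.norm(P-x[:2],axis=1)-x[2],[*P.mean(0),.05],loss='soft_l1',f_scale=.001); print(s.x)
C=s.x[:2]; d=np.linalg.norm(P-C,axis=1); L=P[d>s.x[2]+.005].mean(0)-C; print('lug',np.linalg.norm(L),np.arctan2(L[1],L[0]))
z=lambda u,v,h:px2w(c,u*512/780,v*384/585,h)[:2]
b1,b2=z(402.5,216,.098),z(407,283,.098); print('bar',(b1+b2)/2,np.linalg.norm(b1-b2),np.arctan2(*(b1-b2)[::-1]))
cv2.imwrite('pics/w6c.png',cv2.resize(im[80:220,190:345],None,fx=5,fy=5,interpolation=cv2.INTER_CUBIC)[:580])
E
```

```text
[ 213   93  105  115 6320]
[0.53477913 0.26922507 0.04924824]
lug 0.0571155489765 0.3642127893220811
bar [0.53458636 0.26905006] 0.03754521255742083 0.3343643539214606
```

View pics/w6c.png

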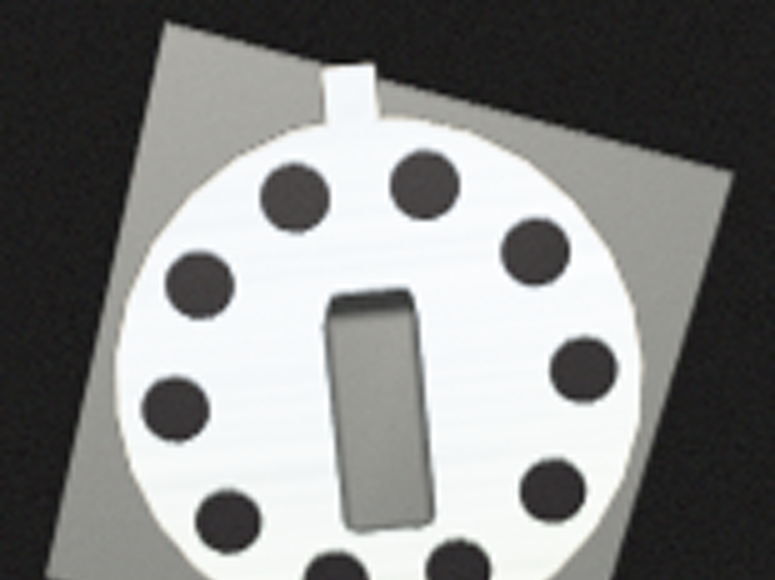

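```bash
python3 - <<'E'
from h import *
plan([.5347,.2691,.12],-1.22)
E
```

```text
pos [0.5188 0.2651 0.2491] a0 -1.3085 da 0.088 q [ 0.347 -0.065  1.724 -0.004  1.458  1.655] t 10.6
delta_pos [[-0.0044, 0.0432, -0.0], [-0.0055, 0.043, 0.0002], [-0.0054, 0.043, 0.0004]] dr [[-0.14, -1.69, -1.41], [0.0, -1.69, 0.0], [0.0, -1.69, 0.0]]
```

Call:
{"fn": "servo_tool", "kwargs": {
  "delta_pos": [
    [-0.0045, 0.043, 0],
    [-0.0055, 0.043, 0],
    [-0.0055, 0.043, 0],
    [0, 0, 0]
  ],
  "dr": [
    [-0.1, -1.7, -1.4],
    [0, -1.7, 0],
    [0, -1.7, 0],
    [0, 0, 0]
  ],
  "grip": [1, 1, 1, 1]
}}

```text
t: 11.1
tool_pos: [0.5374, 0.2658, 0.1196]
tool_rot: [-0.348, 2.033, -2.035]
contact_force: [-0.5, 1.1, -0.2]
opening: 0.0857
```

```bash
python3 look.py w7; python3 - <<'E'
from h import *
plan([.5347,.2691,.084],-1.22)
E
```

```text
pos [0.5391 0.2665 0.1226] a0 -1.2284 da -0.343 q [ 0.336  0.098  1.778 -0.002  1.258  1.565] t 11.15
delta_pos [[0.0208, -0.0297, 0.0397], [0.0187, -0.0296, 0.0408], [0.0164, -0.0296, 0.0418], [0.014, -0.0296, 0.0427], [0.0115, -0.0296, 0.0434]] dr [[-0.07, 3.28, -0.48], [0.0, 3.28, 0.0], [0.0, 3.28, 0.0], [0.0, 3.28, 0.0], [0.0, 3.28, 0.0]]
delta_pos [[0.009, -0.0296, 0.044]] dr [[0.0, 3.28, 0.0]]
pos [0.5391 0.2665 0.1226] a0 -1.2284 da 0.008 q [ 0.336  0.098  1.778 -0.002  1.258  1.565] t 11.15
delta_pos [[0.0036, 0.0385, -0.004]] dr [[-0.09, -0.48, -0.47]]
```

View pics/w7.png

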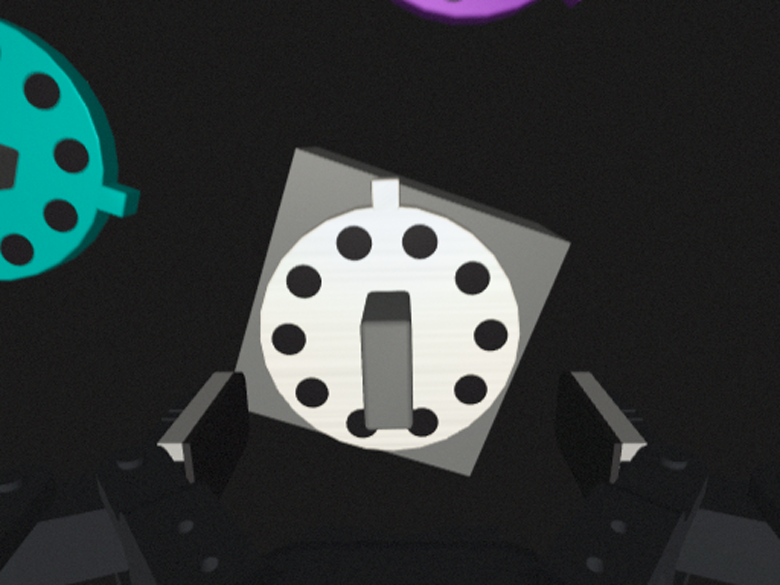

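Call:
{"fn": "servo_tool", "kwargs": {
  "delta_pos": [
    [0.0035, 0.02, -0.004],
    [0, 0.0195, 0],
    [0, 0, 0]
  ],
  "dr": [
    [0, -0.5, -0.4],
    [0, 0, 0],
    [0, 0, 0]
  ],
  "grip": [1, 1, 1],
  "grip_force": 80
}}

```text
t: 11.52
tool_pos: [0.5371, 0.2696, 0.0859]
tool_rot: [-0.349, 2.028, -2.028]
contact_force: [-0.4, 1.0, 0.4]
opening: 0.0851
```

```bash
python3 - <<'E'
from h import *
plan([.5347,.2691,.084],-1.22)
E
```

```text
pos [0.5371 0.2696 0.0859] a0 -1.2214 da 0.001 q [ 0.342  0.14   1.799 -0.002  1.194  1.564] t 11.53
delta_pos [[0.0024, 0.0018, -0.0003]] dr [[-0.09, -0.08, -0.5]]
```

Call:
{"fn": "servo_tool", "kwargs": {
  "delta_pos": [
    [0.0025, 0.0015, 0],
    [0, 0, 0],
    [0, 0, 0],
    [0, 0, 0],
    [0, 0, 0]
  ],
  "dr": [
    [0, 0, -0.4],
    [0, 0, 0],
    [0, 0, 0],
    [0, 0, 0],
    [0, 0, 0]
  ],
  "grip": [0, 0, 0, 0, 0]
}}

```text
t: 12.15
tool_pos: [0.5359, 0.2694, 0.0866]
tool_rot: [-0.353, 2.028, -2.03]
contact_force: [-0.3, -0.3, -2.7]
opening: 0.015
```

Call:
{"fn": "servo_tool", "kwargs": {
  "delta_pos": [
    [0, -0.02, 0],
    [0, -0.03, 0],
    [0, -0.05, 0],
    [0, -0.03, 0],
    [0, 0, 0]
  ],
  "dr": [
    [0, 0, 0],
    [0, 0, 0],
    [0, 0, 0],
    [0, 0, 0],
    [0, 0, 0]
  ],
  "grip": [0, 0, 0, 0, 0]
}}

```text
t: 12.78
tool_pos: [0.5339, 0.2689, 0.222]
tool_rot: [-0.356, 2.029, -2.032]
contact_force: [0.5, 0.2, -3.6]
opening: 0.0145
```

```bash
python3 look.py w8; python3 - <<'E'
from h import *
print(cur()[2]['contact_force'],cur()[1].round(4))
im=ctrl.get_image('side'); cv2.imwrite('pics/s8.png',im[:,:,::-1])
E
```

```text
pos [0.5331 0.2686 0.2201] a0 -1.2214 da -0.35 q [ 0.343  0.004  1.705 -0.002  1.433  1.564] t 12.82
delta_pos [[0.0246, -0.0159, 0.0482], [0.0212, -0.016, 0.0498], [0.0176, -0.016, 0.0512], [0.014, -0.016, 0.0523], [0.0103, -0.016, 0.0531]] dr [[-0.09, 4.01, 0.04], [0.0, 4.01, 0.0], [0.0, 4.01, 0.0], [0.0, 4.01, 0.0], [0.0, 4.01, 0.0]]
[ 0.16918317  0.30224086 -2.08262042] [[-9.396e-01 -2.000e-04  3.424e-01]
 [-3.424e-01 -1.800e-03 -9.396e-01]
 [ 8.000e-04 -1.000e+00  1.600e-03]]
```

View pics/w8.png

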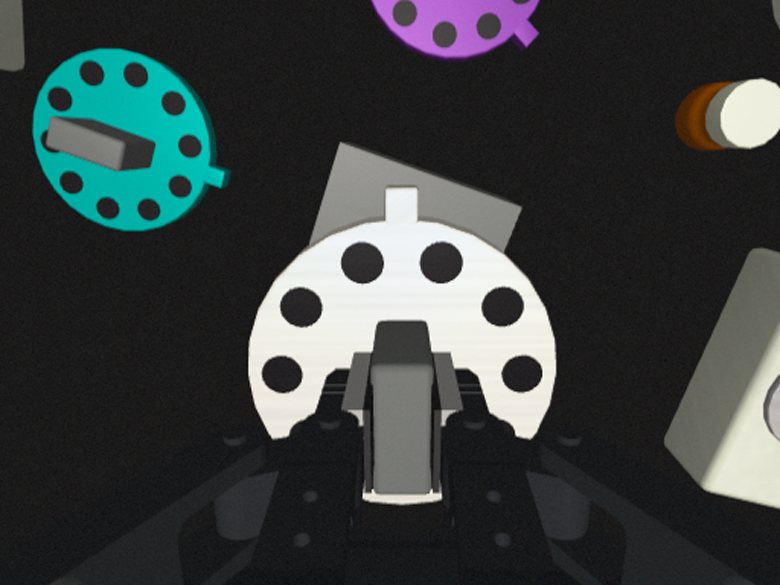

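View pics/s8.png

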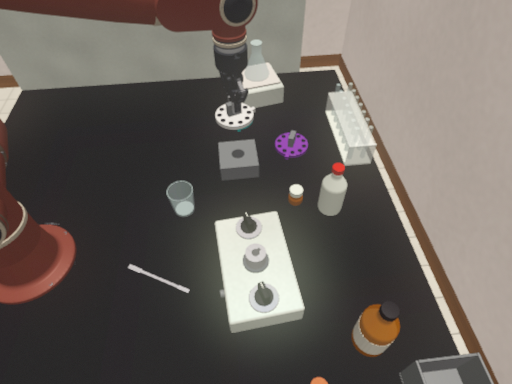

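```bash
cat > disc.py <<'E'
from h import *
from scipy.optimize import least_squares
import sys
def disc(c,im,M,p,yoff=.0246):
    m=((im.min(2)>150)).astype(np.uint8)
    # per image column top edge of largest comp
    n,l,s,ce=cv2.connectedComponentsWithStats(m); i=1+np.argmax(s[1:,4]); mm=l==i
    T=M.T@cam_M(c); e=M.T@(c['eye']-p); f=K(c)
    def ray(u,v):
        d=T@np.array([(u-c['cx'])/f,(v-c['cy'])/f,1]); t=(yoff-e[1])/d[1]; q=e+d*t; return q[[0,2]]
    pts=[]
    for u in range(s[i,0],s[i,0]+s[i,2]):
        v=np.nonzero(mm[:,u])[0].min(); pts.append(ray(u+.0,v-.5))
    for v in range(s[i,1],int(s[i,1]+s[i,3]*.55)):
        us=np.nonzero(mm[v])[0]; pts+= [ray(us.min()-.5,v),ray(us.max()+.5,v)]
    P=np.array(pts)
    r=least_squares(lambda x:np.linalg.norm(P-x[:2],axis=1)-x[2],[0,0,.05],loss='soft_l1',f_scale=.0007).x
    d=np.linalg.norm(P-r[:2],axis=1); L=P[d>r[2]+.007].mean(0)-r[:2]
    print('centre tool x,z',r[:2].round(4),'r',r[2].round(4),'lug ang from -x tool toward... ',L.round(4), 'deg',np.degrees(np.arctan2(L[1],-L[0])).round(2))
if __name__=='__main__':
    p,M,o=cur(); nm=sys.argv[1]
    disc(dict(np.load(f'pics/{nm}.npz')),cv2.imread(f'pics/{nm}_raw.png'),M,p,float(sys.argv[2]) if len(sys.argv)>2 else .0246)
E
python3 disc.py w8
```

```text
centre tool x,z [0.0004 0.0003] r 0.0503 lug ang from -x tool toward...  [-0.0591 -0.0004] deg -0.42
```

```bash
python3 - <<'E'
from h import *
plan([.550,-.0911,.205],-.88)
E
```

```text
pos [0.5323 0.2683 0.218 ] a0 -1.2213 da 0.341 q [ 0.343  0.005  1.707 -0.002  1.433  1.564] t 12.88
delta_pos [[0.0152, 0.002, 0.0491], [0.0176, 0.0019, 0.0483], [0.0199, 0.0019, 0.0474], [0.0222, 0.0019, 0.0464], [0.0244, 0.0019, 0.0452]] dr [[-0.08, -2.79, 0.24], [0.0, -2.79, 0.0], [0.0, -2.79, 0.0], [0.0, -2.79, 0.0], [0.0, -2.79, 0.0]]
delta_pos [[0.0266, 0.0019, 0.044], [0.0287, 0.0019, 0.0426]] dr [[0.0, -2.79, 0.0], [0.0, -2.79, 0.0]]
```

Call:
{"fn": "servo_tool", "kwargs": {
  "delta_pos": [
    [0.015, 0.001, 0.049],
    [0.0176, 0.001, 0.048],
    [0.02, 0.001, 0.047],
    [0.022, 0.001, 0.046],
    [0.0245, 0.001, 0.045]
  ],
  "dr": [
    [-0.1, -2.8, 0.2],
    [0, -2.8, 0],
    [0, -2.8, 0],
    [0, -2.8, 0],
    [0, -2.8, 0]
  ],
  "grip": [0, 0, 0, 0, 0]
}}

```text
t: 13.5
tool_pos: [0.5395, 0.0088, 0.1998]
tool_rot: [-0.611, 1.886, -1.875]
contact_force: [0.4, 0.1, -2.5]
opening: 0.0147
```

Call:
{"fn": "servo_tool", "kwargs": {
  "delta_pos": [
    [0.0266, 0.001, 0.044],
    [0.0287, 0.001, 0.0426],
    [0, 0, 0],
    [0, 0, 0]
  ],
  "dr": [
    [0, -2.8, 0],
    [0, -2.8, 0],
    [0, 0, 0],
    [0, 0, 0]
  ],
  "grip": [0, 0, 0, 0]
}}

```text
t: 14.0
tool_pos: [0.5406, -0.0986, 0.1871]
tool_rot: [-0.702, 1.839, -1.807]
contact_force: [-0.6, -0.1, -3.4]
opening: 0.0148
```

```bash
python3 look.py w9; python3 disc.py w9; python3 - <<'E'
from h import *
p,M,o=cur(); print(M.round(4),o['contact_force'])
plan([.550,-.0911,.18],-.88)
for n in ['top','side']:
  im=ctrl.get_image(n); cv2.imwrite(f'pics/{n}9.png',im[:,:,::-1])
im=cv2.imread('pics/side9.png'); cv2.imwrite('pics/side9c.png',cv2.resize(im[180:340,180:340],None,fx=3.5,fy=3.5,interpolation=cv2.INTER_CUBIC))
E
```

```text
pos [ 0.5406 -0.0984  0.187 ] a0 -0.8656 da -0.706 q [-0.312 -0.061  1.825 -0.008  1.413  0.555] t 14.05
delta_pos [[-0.0075, -0.0278, -0.026], [-0.0037, -0.0282, -0.0264], [0.001, -0.0282, -0.0266], [0.0057, -0.0282, -0.026]] dr [[1.38, 10.13, 1.57], [0.0, 10.11, 0.0], [0.0, 10.11, 0.0], [0.0, 10.11, 0.0]]
centre tool x,z [-0.0228 -0.0115] r 0.0762 lug ang from -x tool toward...  [-0.0595  0.0179] deg 16.74
[[-0.7608 -0.0363  0.648 ]
 [-0.6485  0.0038 -0.7612]
 [ 0.0252 -0.9993 -0.0264]] [-0.47236954  0.29830647 -3.28070964]
pos [ 0.5406 -0.0984  0.187 ] a0 -0.8656 da -0.014 q [-0.312 -0.061  1.825 -0.008  1.413  0.555] t 14.05
delta_pos [[-0.0121, 0.0067, 0.0007]] dr [[1.5, 0.84, 1.45]]
```

View pics/w9.png

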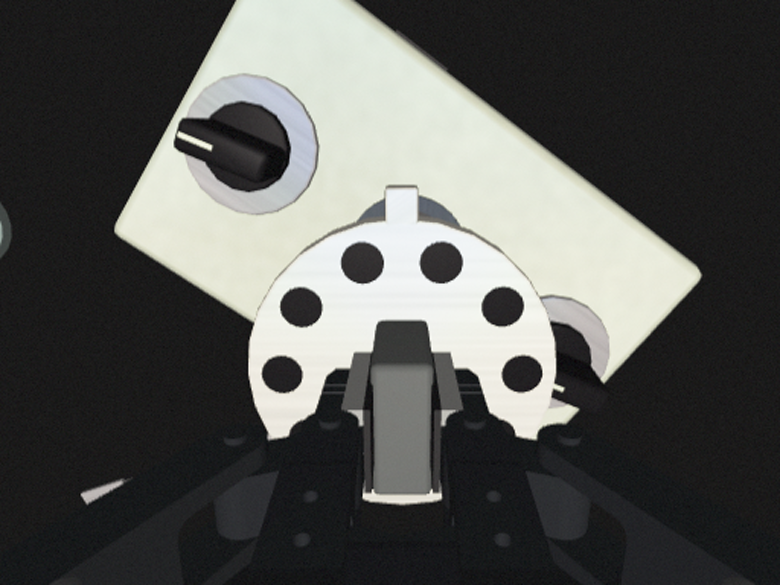

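View pics/side9c.png

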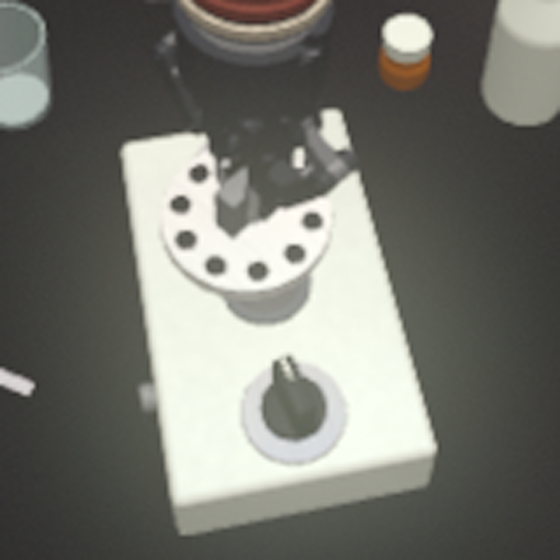

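```bash
cat >> h.py <<'E'
OFF=np.array([.0004,.0706,.0003]); HUB=np.array([.550,-.0911])
def tip(z=None,a=-.88,verbose=True):
    p,M,o=cur(); t=p+M@OFF; a0=np.arctan2(M[1,2],M[0,2])
    print('t',round(o['t'],2),'tip',t.round(4),'err mm',((t[:2]-HUB)*1000).round(1),'a0',round(a0,3),'tilt y',M[:2,1].round(4),'F',o['contact_force'].round(1),'T',o['wrist_torque'].round(2))
    Mn=Rt(a); tz=t[2] if z is None else z
    Pn=np.array([*HUB,tz])-Mn@OFF
    print('delta_pos',(M.T@(Pn-p)).round(4),'dr',R.from_matrix(M.T@Mn).as_rotvec(degrees=True).round(2))
E
python3 -c "
from h import *
tip(.11)"
```

```text
t 14.15 tip [ 0.5387 -0.0981  0.1176] err mm [-11.3  -7. ] a0 -0.864 tilt y [-0.0343  0.0034] F [ 0.7  0.4 -2.6] T [ 0.07 -0.03  0.03]
delta_pos [-0.0116  0.0073  0.0005] dr [1.41 0.93 1.38]
```

Call:
{"fn": "servo_tool", "kwargs": {
  "delta_pos": [
    [-0.0116, 0.003, 0.0005],
    [0, 0, 0],
    [0, 0, 0]
  ],
  "dr": [
    [1.4, 0.9, 1.4],
    [0, 0, 0],
    [0, 0, 0]
  ],
  "grip": [0, 0, 0]
}}

```text
t: 14.52
tool_pos: [0.5504, -0.0878, 0.1851]
tool_rot: [-0.659, 1.818, -1.818]
contact_force: [-0.7, 0.2, -3.1]
opening: 0.0148
```

```bash
python3 -c "
from h import *
tip(.11)"
```

```text
t 14.53 tip [ 0.5503 -0.0883  0.1145] err mm [0.3 2.8] a0 -0.875 tilt y [0.0003 0.0002] F [-0.7  0.2 -3.1] T [0.02 0.01 0.01]
delta_pos [0.002  0.0045 0.002 ] dr [-0.    0.28 -0.02]
```

Call:
{"fn": "servo_tool", "kwargs": {
  "delta_pos": [
    [0.002, 0.005, 0.002],
    [0, 0.004, 0],
    [0, 0, 0]
  ],
  "dr": [
    [0, 0.3, 0],
    [0, 0, 0],
    [0, 0, 0]
  ],
  "grip": [0, 0, 0]
}}

```text
t: 14.9
tool_pos: [0.55, -0.0908, 0.1756]
tool_rot: [-0.655, 1.822, -1.822]
contact_force: [-1.1, 0.3, -3.8]
opening: 0.0142
```

```bash
python3 -c "
from h import *
tip(.10)"
```

```text
t 14.9 tip [ 0.5499 -0.0913  0.105 ] err mm [-0.1 -0.2] a0 -0.88 tilt y [-0.0002  0.    ] F [-1.1  0.3 -3.8] T [-0.02 -0.   -0.01]
delta_pos [-0.0002  0.005  -0.0001] dr [ 0.01 -0.02  0.01]
```

Call:
{"fn": "servo_tool", "kwargs": {
  "delta_pos": [
    [0, 0.006, 0],
    [0, 0.004, 0],
    [0, 0.003, 0],
    [0, 0, 0]
  ],
  "dr": [
    [0, 0, 0],
    [0, 0, 0],
    [0, 0, 0],
    [0, 0, 0]
  ],
  "grip": [0, 0, 0, 0]
}}

```text
t: 15.4
tool_pos: [0.5505, -0.0901, 0.1622]
tool_rot: [-0.653, 1.823, -1.82]
contact_force: [0.5, 1.3, -4.2]
opening: 0.0145
```

```bash
python3 -c "
from h import *
tip(.09)"
```

```text
t 15.4 tip [ 0.5505 -0.0904  0.0916] err mm [0.5 0.7] a0 -0.881 tilt y [0.0011 0.0022] F [ 0.5  1.3 -4.2] T [ 0.38 -0.03  0.  ]
delta_pos [0.0006 0.0016 0.0001] dr [ 0.06 -0.04 -0.13]
```

Call:
{"fn": "servo_tool", "kwargs": {
  "delta_pos": [
    [0, 0.003, 0],
    [0, 0.003, 0],
    [0, 0.003, 0],
    [0, 0, 0]
  ],
  "dr": [
    [0, 0, 0],
    [0, 0, 0],
    [0, 0, 0],
    [0, 0, 0]
  ],
  "grip": [0, 0, 0, 0]
}}

```text
t: 15.9
tool_pos: [0.5505, -0.09, 0.1524]
tool_rot: [-0.653, 1.823, -1.82]
contact_force: [-0.1, 1.0, -3.9]
opening: 0.0145
```

```bash
python3 -c "
from h import *
tip(.08)"
```

```text
t 15.9 tip [ 0.5505 -0.0903  0.0818] err mm [0.5 0.8] a0 -0.88 tilt y [0.0011 0.0022] F [-0.1  1.  -3.9] T [ 0.32 -0.13 -0.1 ]
delta_pos [0.0007 0.0018 0.0002] dr [ 0.06 -0.03 -0.13]
```

Call:
{"fn": "servo_tool", "kwargs": {
  "delta_pos": [
    [0, 0.003, 0],
    [0, 0.003, 0],
    [0, 0.003, 0],
    [0, 0.002, 0],
    [0, 0, 0]
  ],
  "dr": [
    [0, 0, 0],
    [0, 0, 0],
    [0, 0, 0],
    [0, 0, 0],
    [0, 0, 0]
  ],
  "grip": [0, 0, 0, 0, 0],
  "grip_force": 100
}}

```text
t: 16.52
tool_pos: [0.5506, -0.09, 0.1408]
tool_rot: [-0.653, 1.823, -1.82]
contact_force: [0.5, 1.8, -2.8]
opening: 0.014
```

```bash
python3 -c "
from h import *
tip(.07)"
```

```text
t 16.52 tip [ 0.5506 -0.0903  0.0702] err mm [0.6 0.8] a0 -0.881 tilt y [0.0012 0.0023] F [ 0.5  1.8 -2.8] T [ 0.26 -0.06  0.04]
delta_pos [0.0008 0.0002 0.0002] dr [ 0.06 -0.04 -0.14]
```

Shoulder is at the hub's face (28 mm in, no jam). Now press the sprung hub down.

Call:
{"fn": "servo_tool", "kwargs": {
  "delta_pos": [
    [0, 0.003, 0],
    [0, 0.003, 0],
    [0, 0.003, 0],
    [0, 0.003, 0],
    [0, 0.003, 0]
  ],
  "dr": [
    [0, 0, 0],
    [0, 0, 0],
    [0, 0, 0],
    [0, 0, 0],
    [0, 0, 0]
  ],
  "grip": [0, 0, 0, 0, 0]
}}

```text
t: 17.15
tool_pos: [0.5514, -0.09, 0.1325]
tool_rot: [-0.654, 1.823, -1.82]
contact_force: [-9.6, 4.4, 20.2]
opening: 0.0138
```

```bash
python3 -c "
from h import *
tip(.062)"
```

```text
t 17.15 tip [ 0.5514 -0.0904  0.0619] err mm [1.4 0.7] a0 -0.88 tilt y [0.0006 0.0022] F [-9.6  4.4 20.2] T [0.86 1.91 0.04]
delta_pos [ 0.0014 -0.0001 -0.0004] dr [ 0.07 -0.03 -0.11]
```

Call:
{"fn": "servo_tool", "kwargs": {
  "delta_pos": [
    [0.0006, 0.002, -0.0005],
    [0.0003, 0.002, -0.0002],
    [0, 0.002, 0]
  ],
  "dr": [
    [0, 0, 0],
    [0, 0, 0],
    [0, 0, 0]
  ],
  "grip": [0, 0, 0]
}}

```text
t: 17.52
tool_pos: [0.5513, -0.09, 0.1325]
tool_rot: [-0.653, 1.822, -1.82]
contact_force: [-7.4, 2.9, 11.0]
opening: 0.014
```

```bash
python3 - <<'E'
from h import *
tip(.062)
for i in range(4):
    im=ctrl.get_image('side'); 
tip(.062)
cv2.imwrite('pics/sF.png',cv2.resize(im[180:340,180:340,::-1],None,fx=3.5,fy=3.5,interpolation=cv2.INTER_CUBIC))
im=ctrl.get_image('wrist'); cv2.imwrite('pics/wF.png',im[:,:,::-1])
tip(.062)
E
```

```text
t 17.52 tip [ 0.5513 -0.0904  0.0619] err mm [1.3 0.7] a0 -0.88 tilt y [0.0016 0.0022] F [-7.4  2.9 11. ] T [ 0.68  1.29 -0.07]
delta_pos [ 0.0013 -0.0001 -0.0003] dr [ 0.04 -0.02 -0.15]
t 17.73 tip [ 0.5513 -0.0904  0.0619] err mm [1.3 0.7] a0 -0.88 tilt y [0.0016 0.0022] F [-7.6  2.6 10.7] T [0.73 1.17 0.05]
delta_pos [ 0.0013 -0.0001 -0.0003] dr [ 0.04 -0.02 -0.15]
t 17.77 tip [ 0.5513 -0.0904  0.0619] err mm [1.3 0.7] a0 -0.88 tilt y [0.0016 0.0022] F [-5.9  2.9 11.5] T [0.73 1.21 0.08]
delta_pos [ 0.0013 -0.0001 -0.0003] dr [ 0.04 -0.02 -0.15]
```

View pics/sF.png

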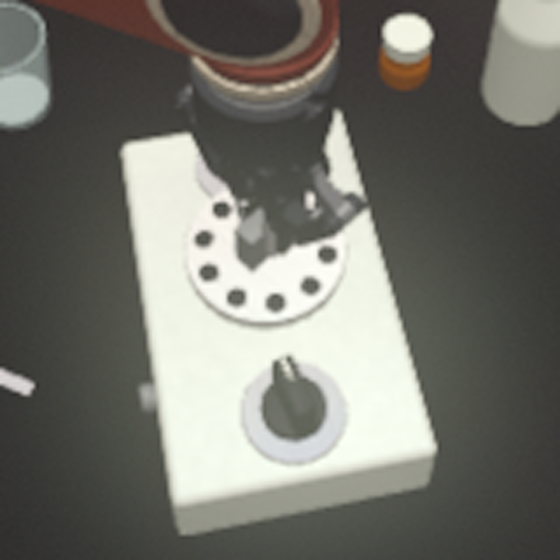

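View pics/wF.png

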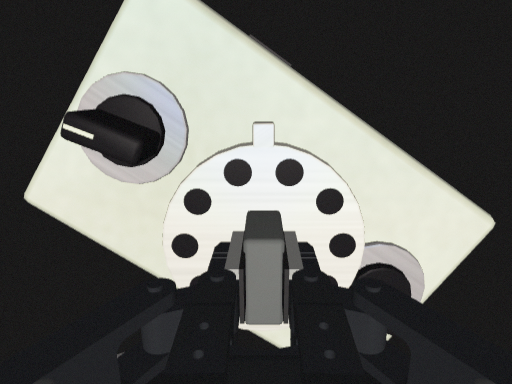

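Call:
{"fn": "servo_tool", "kwargs": {
  "delta_pos": [
    [0.0008, 0.003, -0.0006],
    [0.0004, 0.004, -0.0003]
  ],
  "dr": [
    [0, 0, 0],
    [0, 0, 0]
  ],
  "grip": [0, 0]
}}

```text
t: 18.02
tool_pos: [0.5514, -0.0901, 0.1324]
tool_rot: [-0.651, 1.821, -1.819]
contact_force: [-10.4, 5.3, 21.9]
opening: 0.0145
```

```bash
python3 - <<'E'
from h import *
tip(.062)
c=ctrl.camera_params('wrist')
a,b=px2w(c,65,125,.104)[:2],px2w(c,94,136,.104)[:2]; d=b-a
print('left knob value',.085-np.arctan2(d[1],d[0]), np.pi)
t=ctrl.camera_params('top'); im=ctrl.get_image('top'); cv2.imwrite('pics/topF.png',cv2.resize(im[:,:,::-1],(780,585)))
tip(.062)
E
```

```text
t 18.02 tip [ 0.5516 -0.0904  0.0618] err mm [1.6 0.7] a0 -0.88 tilt y [0.0038 0.0023] F [-10.4   5.3  21.9] T [ 1.02  2.15 -0.07]
delta_pos [ 0.0013 -0.0002 -0.0004] dr [-0.04 -0.01 -0.25]
left knob value 1.3432897723024708 3.141592653589793
t 18.07 tip [ 0.5515 -0.0904  0.0618] err mm [1.5 0.7] a0 -0.88 tilt y [0.0035 0.0023] F [-10.2   4.6  18. ] T [ 0.91  1.74 -0.09]
delta_pos [ 0.0013 -0.0002 -0.0003] dr [-0.03 -0.01 -0.24]
```

View pics/topF.png

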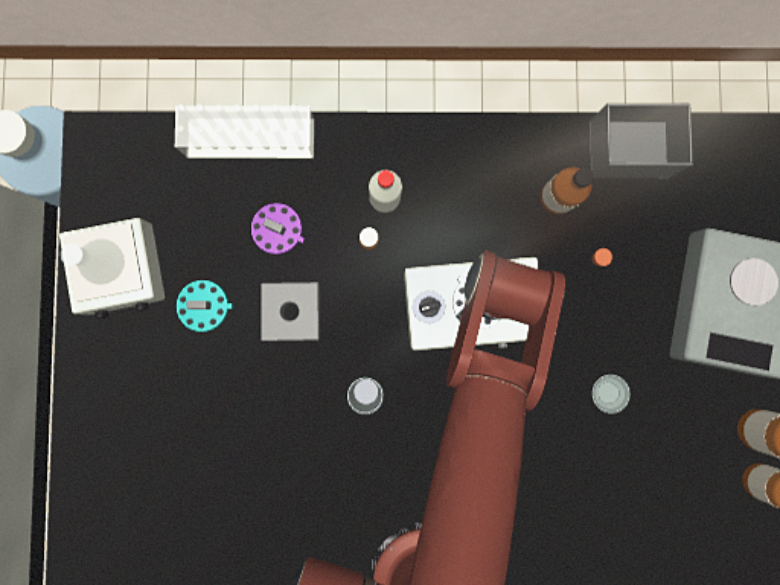

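```bash
python3 - <<'E'
from h import *
tip(.062); print(ctrl.finish_job()); tip(.062)
E
```

```text
t 18.07 tip [ 0.5515 -0.0904  0.0618] err mm [1.5 0.7] a0 -0.88 tilt y [0.0035 0.0023] F [-10.2   4.6  18. ] T [ 0.91  1.74 -0.09]
delta_pos [ 0.0013 -0.0002 -0.0003] dr [-0.03 -0.01 -0.24]
the job is handed in; nothing more can be done
None
the job is handed in; nothing more can be done
```

I did the whole job and handed it in at about 18 s. The carousel is seated in the drive unit's hub, and the gripper still holds it and pushes it down.

- **Knobs:** I turned both clamp knobs clockwise until the wrist felt about 2 Nm of resistance. The left one measures about 1.34 rad in the last wrist picture. I judged the right one by the same resistance and by how its bar lies in the pictures; I did not measure its angle at the end.
- **Carousel:** I lifted the aluminium carousel out of its stand. I lined its lug up with the keyway, measured at about 0.69 rad in world axes, before lowering it. The key went straight in with no vertical resistance, so no searching turn was needed.
- **Final position:** The shaft tip is about 36 mm below the hub's rest mouth, which puts the hub at its lower stop. Tilt is about 0.004 rad and the push is about 18–22 N.
- **Bystanders:** The bottles, beaker and jar stand where they were in the last top picture.

**Doubts:** The tip sits about 1.7 mm from the hub centre I measured by camera, against the 3 mm allowed. That is more than the shaft's 1 mm play in the bore, so part of it is probably camera error. A sideways force of about 10 N remained during the final push.

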